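Clamp the round pantry canister shut

TASK

Two steel food canisters stand on the pantry table with their lids on and their wire bails tipped back. Clamp the round canister: swing its wire bail up and over the lid, past the middle where it gets stiff, and down on the other side until it lies fully home. Leave the square canister's bail open as it is, and do not knock the glass jar or the tin.

Things in the scene. Friction and masses are not known exactly. Their poses are not given: they have to be found in the camera images.
- round: The round steel canister, 118 mm across; heavy, does not move. Lid flange 122 mm across, top at 113 mm; raised middle 96 mm across, top at 123 mm. Origin: centre of its underside, z up. -x is its front, where the closed bail comes to lie; +x its back, where the open bail leans; y is along the bail's crossbar. The front looks towards the robot, up to 0.5 rad either way.
- round_hinge (a point): Middle of the hinge axis of the round canister's bail, on its centre line 104 mm above the table; the axis runs along y; axes as round. A small spring link on the +y side resists as the bail is swung: up to about 3 N at the bar near 0.7 rad, nothing at the dead centre, about 1.5 rad; let go before that it springs back open, past it it snaps home by itself.
- round_bar (a point): Middle of the crossbar of the round canister's bail, 95 mm from the hinge axis. The bail is a U of 6 mm wire, 140 mm wide; the crossbar has a round sleeve, 10 mm thick and 60 mm long, to pinch or push; it may turn between the fingers. Closed, the bar lies 113 mm above the table, 94.5 mm in front of the canister's centre, 28 mm clear of the lid.
- round_bail (a joint): Angle of the round canister's bail, rad. 0 = open, tipped back 0.63 rad from upright, where it starts; 0.63 = upright; 2.1 = closed and clamped, lying forward 0.10 rad above level. At angle q the crossbar is 95*cos(2.2-q) mm in front of the hinge axis (negative: behind) and 95*sin(2.2-q) mm above it.
- square_bail (a joint): The same angle for the bail of the square canister, a bystander of the same height and make but 116 mm square (lid 122 mm square). It starts open, near 0, and must stay so.
- square_bar (a point): Middle of the crossbar of the square canister's bail (same bail, 140 mm wide).
- jar_center (a point): Centre, half-way up, of the amber glass jar that stands by itself behind the canisters, 68 mm across and 110 mm tall; loose bystander.
- tin_center (a point): Centre, half-way up, of the food tin on the robot's left, 74 mm across and 110 mm tall; loose bystander.
There are look-alikes about, which are no part of the job. Leave any green, orange or yellow look-alike of the round alone.

How it is judged:
By the outcome, as a careful person would: the job done as asked, in the order asked, and still so for the second after the job is handed in, with the robot touching nothing.
It also fails if it takes over 48 s, if anything falls off the work surface, if the arm or the gripper's body presses on something with over 40 N, if the wrist force passes 120 N, or if a joint passes its speed limit or range.

ROBOT

A 6-joint arm with a two-finger parallel gripper is mounted at the origin on the work surface. World frame = base frame: x ahead of the robot, y to its left, z up, the work surface at z = 0. Lengths are in m, angles in degrees, forces in N, time in s.
With the tool pointing down it reaches from about 0.25 to 0.725 m from the base axis. Payload 9.7 kg.
Tool frame: the origin (TCP) lies at the very end of the fingers, on their centre line; the grasp point (between the pads) lies 19 mm behind it; y points along the fingers, x is the direction in which the jaws open and shut, and the axes are right-handed (so a half turn about y gives the same grasp; the last joint's range is limited). The gripper opens to 85 mm and grips with 20 to 120 N. Pads are 22 mm wide; open, the fingers measure 114 mm over their backs; the gripper's body (76 mm by 85 mm) begins 54 mm behind the grasp point. The pads swing forward as they close: fully open they stand 13 mm farther back than shut.
Start: joints at [63.14, 4.979, 10.078, 95.1, 0, 90], TCP at [0.248, 0.491, 0.231] pointing down, gripper open.
Joint ranges: [-179.16, 179.16], [-48.56, 103.87], [-65.8, 70.77], [-126.05, 130.52], [-82.76, 87.17], [-180, 180]. Speed limits (degrees/s): [127.2, 127.2, 147.25, 180, 180, 180].

INTERFACE

Orientations are given as [roll, pitch, yaw] about the fixed x, y, z axes, in that order (R = Rz(yaw) Ry(pitch) Rx(roll)).
In Python, from workcell import bot gives the robot as it stands.
- The arm moves only by the shell command python3 -m jog 'ROWS' [FORCE]. ROWS is JSON, a list of rows, each a list of 7 numbers: the closure, from 0 (fully open) to 1 (shut), then the shift along the world's x, y, z in units of 25 mm (1.0 is 25 mm), then the turn, a rotation vector about the world's x, y, z in units of 5 degrees (1.0 is 5 degrees). A call has 1 to 5 rows; each row is the pose to reach, as a shift and turn from the pose commanded when the call began; what a row does not reach only later rows make up. A row lasts 1/10 s, in which the tool goes at most 50 mm and 8.59 degrees, less where a joint would pass 70% of its speed; a pose out of reach is approached as far as the arm can. A call with a gripper value outside its range is refused whole. The fingers move at their own pace and stop on an object; FORCE is the grip in N (left out, the last holds). Time passes only in rows, so rows that repeat a pose let the fingers close. It gives the time, the measured TCP pose, the force and the opening at its end, in the units of the state.
- bot.get_obs(): the state, without advancing time (a new reading comes with each control period).
- bot.camera(name): name is "scene" or "top" or "wrist"; returns (picture, depth): 420x560x3 uint8, red, green, blue; 420x560 float32, m along the optical axis (not along the pixel's ray), 0 where there is no reading.
- bot.camera_model(name): a dict with "fx", "fy", "cx", "cy" (pixels), "k1" (the pictures are not rectified: a ray, as slopes to the right and down, at radius r is drawn at 1 + k1 r^2 times it, then the intrinsics apply), "rvec" (rotation vector, rad) and "tvec" (3), from world to camera coordinates, as OpenCV has them; the wrist camera has in their place "tool_from_camera" (4x4, takes a point from camera to tool coordinates, whose origin is the TCP and whose axes are the tool frame's). Camera axes: x right, y down, z forward; pixel columns grow to the right and rows downward; lengths in m; the calibration is good to about 2 mm. A picture is of the moment at which its call begins: read the wrist's pose just before it. camera_model takes no time and is no camera call.
- bot.job_done(): hands the job in, once; it reports no verdict.
Trained networks look in the newest picture that a camera, given by its name, has taken for a name from the list of things; names that differ only in an ending like _2 or _b are one class to them, and where a whole thing is asked for, a point or a joint stands for the part that bears it (a point fixed in the world has none). Each returns a list of dicts, best first, with "conf" (0 to 1); they miss things now and then, are a little off and sometimes report something else, mostly with a low value. They report only what shows in the picture. A call takes as long as a camera call. They do not tell look-alikes from the thing itself.
- bot.regions_of(camera, label): "pixels" (420x560 bool, what is visible of it) and "point" ([row, column] in pixels, amid what is visible of it).
The state is a dict: "time": time; "q": joint angles; "qd": joint speeds; "joint_efforts": joint torques, N m; "ee_pos": TCP position; "tcp_rot": TCP orientation; "wrist_force": force on the tool from outside, world axes, zero at the start; "torque": the same for the moment, N m; "opening": finger opening in m.
Only numpy, scipy, OpenCV 4.12 (cv2) and the standard library are available. Lean on these libraries where they do the work, as an engineer would, in place of code of your own. Each camera call takes 0.05 s, during which the arm holds its last target. There are 200 camera calls.

## Working session

There is one attempt and no reset: what is moved stays moved. The work goes in short steps, Python scripts to look and compute and a shell command to move; the robot and the scene stay as the last step left them, time stands still between calls to the robot, and variables do not carry over. Pictures are saved under pics/ and viewed, about 8 in all and at most 12, crops included, and the job is handed in when it is done.

```bash
mkdir -p pics; ls; cat > h.py <<'E'
import numpy as np,cv2
from workcell import bot
from scipy.spatial.transform import Rotation as R
def world(cam,rc,depth,obs=None):
    m=bot.camera_model(cam);rc=np.atleast_2d(rc).astype(float)
    K=np.array([[m['fx'],0,m['cx']],[0,m['fy'],m['cy']],[0,0,1.]])
    n=cv2.undistortPoints(rc[:,::-1].reshape(-1,1,2).copy(),K,np.array([m['k1'],0,0,0.])).reshape(-1,2)
    d=depth[rc[:,0].astype(int),rc[:,1].astype(int)]
    p=np.c_[n*d[:,None],d]
    if 'rvec' in m:
        Rm=cv2.Rodrigues(np.array(m['rvec'],float))[0]
        return (p-np.array(m['tvec']).ravel())@Rm
    T=np.array(m['tool_from_camera']);p=p@T[:3,:3].T+T[:3,3]
    return p@R.from_euler('xyz',obs['tcp_rot'],degrees=True).as_matrix().T+np.array(obs['ee_pos'])
E
python3 - <<'E'
from h import *
print(bot.get_obs())
for c in('scene','top'):
    im,d=bot.camera(c);cv2.imwrite(f'pics/{c}0.png',im[:,:,::-1]);np.savez(f'{c}0.npz',im=im,d=d)
    for l in('round','square_bar','round_bar','round_bail','jar_center','tin_center'):
        for r in bot.regions_of(c,l):
            px=np.argwhere(r['pixels']);w=world(c,px,d);ok=d[px[:,0],px[:,1]]>0;w=w[ok]
            print(c,l,round(r['conf'],2),np.round(r['point']),len(px),np.round(np.median(w,0),3),np.round(np.percentile(w,[2,98],axis=0),3).tolist())
E
```

```text
pics
{'time': 0.0, 'q': array([6.31407317e+01, 5.01063816e+00, 1.00336309e+01, 9.50983314e+01,
       4.70743335e-04, 8.99997153e+01]), 'qd': array([ 0.06578045, -0.03562531, -0.03624725, -0.00383609, -0.02222426,
       -0.00051826]), 'joint_efforts': array([ 2.64500068e-04, -5.20389569e+01,  4.64802825e+01,  1.61802757e-02,
        1.24253742e-05, -2.45913600e-05]), 'ee_pos': array([0.24838624, 0.49046504, 0.23058012]), 'tcp_rot': array([-8.99995289e+01,  7.53386529e-02,  6.31410165e+01]), 'wrist_force': array([ 0.62026547,  0.36325463, -0.06575728]), 'torque': array([-0.01938553,  0.01884113, -0.01513358]), 'opening': 0.08524188405864812}
scene round 0.93 [320. 217.] 3645 [ 0.82  -0.197  0.11 ] [[0.738, -0.26, -0.0], [0.847, -0.125, 0.184]]
scene round 0.88 [241. 128.] 2411 [ 0.469 -0.384  0.096] [[0.389, -0.448, 0.0], [0.494, -0.328, 0.183]]
scene round 0.86 [169. 306.] 1866 [0.335 0.199 0.091] [[0.214, 0.142, -0.0], [0.36, 0.305, 0.183]]
scene round 0.79 [252. 207.] 2850 [ 0.582 -0.181  0.095] [[0.432, -0.247, -0.001], [0.61, -0.11, 0.183]]
scene round 0.56 [199. 178.] 2020 [ 0.
[... 2743 characters left out ...]
  -0.417  0.171] [[0.382, -0.49, 0.0], [0.523, -0.331, 0.189]]
top round_bail 0.67 [ 85. 345.] 385 [ 0.835 -0.201  0.179] [[0.781, -0.275, 0.004], [0.914, -0.126, 0.188]]
top round_bail 0.67 [291. 394.] 394 [ 0.332 -0.249  0.178] [[0.259, -0.334, -0.001], [0.367, -0.156, 0.189]]
top round_bail 0.38 [124. 273.] 773 [ 0.787 -0.019  0.106] [[0.77, -0.049, 0.013], [0.829, 0.011, 0.114]]
top jar_center 0.8 [124. 272.] 818 [ 0.789 -0.018  0.104] [[0.77, -0.049, 0.001], [0.86, 0.013, 0.114]]
top jar_center 0.37 [215. 342.] 2669 [ 0.532 -0.171  0.119] [[0.481, -0.242, 0.002], [0.596, -0.114, 0.184]]
top tin_center 0.64 [245. 125.] 982 [0.491 0.366 0.108] [[0.46, 0.343, 0.013], [0.526, 0.408, 0.114]]
```

```bash
python3 - <<'E'
import cv2,numpy as np
a=cv2.imread('pics/scene0.png')[90:400,60:460];b=cv2.imread('pics/top0.png')[60:370,80:480+0]
cv2.imwrite('pics/both.png',cv2.resize(np.vstack([a,b]),None,fx=0.95,fy=0.95))
cv2.imwrite('pics/topx.png',cv2.resize(b,(800,600)))
E
```

```text
(no output)
```

View pics/scene0.png

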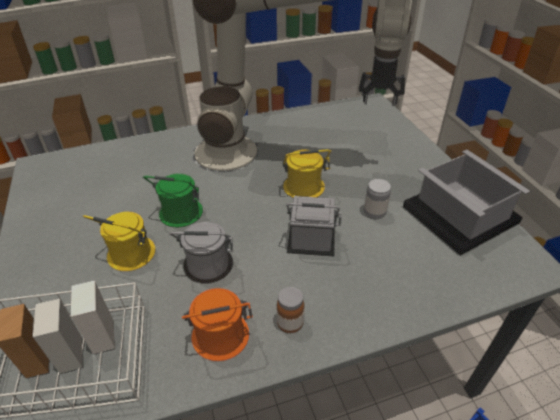

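View pics/topx.png

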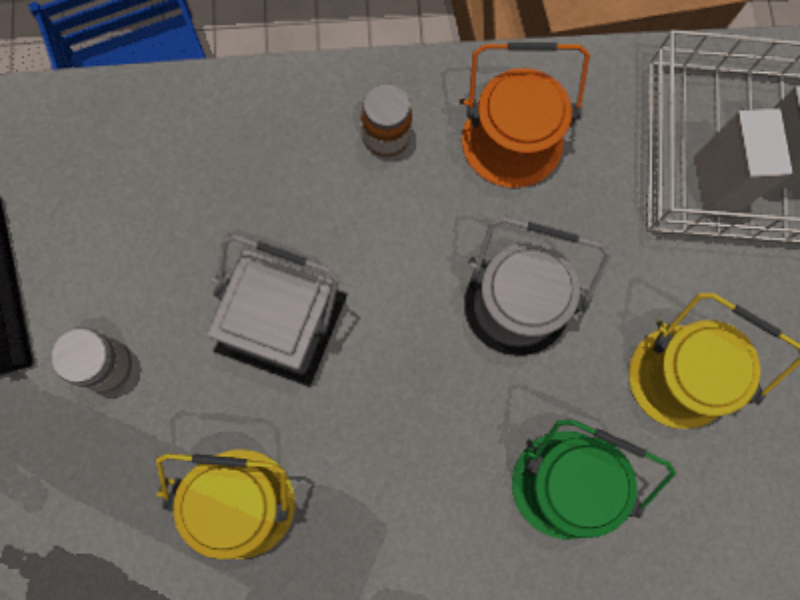

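The scene shows five bailed round canisters: orange (scene 217,320), yellow (128,241) and (306,169), green (178,199), and plain steel (207,252). The steel one fits the description; the coloured ones are look-alikes. The grey square canister is at scene (312,225). Next I'll measure the steel round canister and take a confirming crop.

```bash
python3 - <<'E'
from h import *
from scipy.optimize import least_squares
z=np.load('top0.npz');im,d=z['im'],z['d']
rr,cc=np.mgrid[0:420,0:560];px=np.c_[rr.ravel(),cc.ravel()];px=px[d[px[:,0],px[:,1]]>0]
w=world('top',px,d)
near=np.hypot(w[:,0]-.54,w[:,1]+.175)<.12
m=near&(w[:,2]>.117)&(w[:,2]<.129)&(np.hypot(w[:,0]-.54,w[:,1]+.175)<.07);L=w[m]
c0,r0=cv2.minEnclosingCircle(L[:,:2].astype(np.float32)); print('lid',c0,r0,L[:,:2].mean(0),np.median(L[:,2]))
print('flange', *(cv2.minEnclosingCircle(w[near&(w[:,2]>.105)&(w[:,2]<.129)&(np.hypot(w[:,0]-.54,w[:,1]+.175)<.068)][:,:2].astype(np.float32))))
for nm,thr in(('bar',.178),):
    B=w[near&(w[:,2]>thr)];P=px[near&(w[:,2]>thr)]
    k=im[P[:,0],P[:,1]].max(1)<75
    for q,n in((B,'all'),(B[k],'sleeve')):
        v=np.linalg.svd(q[:,:2]-q[:,:2].mean(0))[2][0];t=(q[:,:2]-q[:,:2].mean(0))@v
        mid=q[:,:2].mean(0)+v*(t.max()+t.min())/2
        print(n,len(q),q.mean(0).round(4),mid.round(4),v,np.ptp(t),np.degrees(np.arctan2(*v[::-1])))
cv2.imwrite('pics/crop.png',cv2.resize(im[150:270,280:440,::-1],None,fx=4,fy=4,interpolation=2))
E
```

```text
lid (0.5465606451034546, -0.17351461946964264) 0.06542421132326126 [ 0.5404692 -0.177374 ] 0.12303667878959611
flange (0.5397539138793945, -0.17467567324638367) 0.06751243770122528
all 196 [ 0.5935 -0.1974  0.1838] [ 0.5934 -0.1977] [-0.33929436 -0.94068025] 0.13957426589637192 -109.83388866479596
sleeve 97 [ 0.5941 -0.1976  0.1849] [ 0.594  -0.1979] [0.34210434 0.93966197] 0.05888970898343347 69.99486618461418
```

View pics/crop.png

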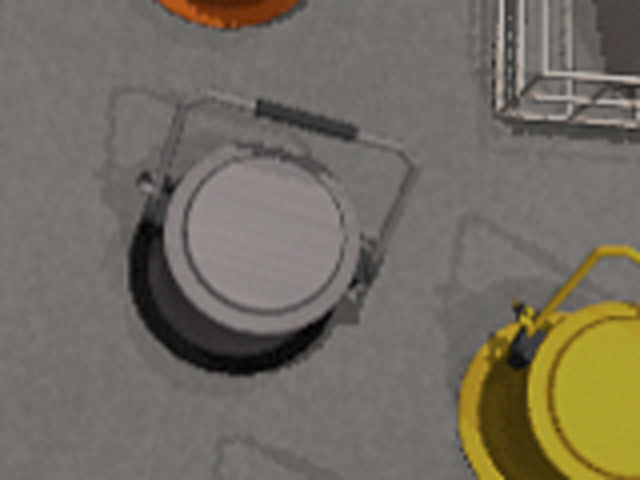

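The crop shows the plain steel round canister, with its bail sleeve at crop (307,118) and its front facing the robot. The sleeve is 59 mm long. Bar + 56 mm forward gives a hinge at (0.541,-0.178), which matches the lid centre. Canister yaw is about -20°.

```bash
python3 -m jog '[[0,0.9,-1.8,0.6,0,0,-1.7],[0,1.8,-3.6,1.2,0,0,-3.4],[0,2.7,-5.4,1.6,0,0,-5.1],[0,3.6,-7.2,1.6,0,0,-6.8],[0,4.5,-9,1.6,0,0,-8.4]]'
python3 -m jog '[[0,0.9,-1.8,0,0,0,-1.7],[0,1.8,-3.6,0,0,0,-3.4],[0,2.7,-5.4,0,0,0,-5.1],[0,3.6,-7.2,0,0,0,-6.8],[0,4.5,-9,0,0,0,-8.2]]'
```

```text
time: 1.2
ee_pos: [0.3585, 0.2701, 0.2719]
tcp_rot: [-90.0, -0.1, 20.8]
wrist_force: [0.2, -0.3, -0.5]
opening: 0.0853
time: 1.7
ee_pos: [0.4702, 0.0461, 0.2716]
tcp_rot: [-90.0, -0.0, -20.2]
wrist_force: [0.9, 1.1, -0.4]
opening: 0.0855
```

```bash
python3 -m jog '[[0,0.9,-1.7,0,0,0,0],[0,1.8,-3.5,0,0,0,0],[0,2.6,-5.2,0,0,0,0],[0,3.5,-6.9,0,0,0,0],[0,4.3,-8.5,0,0,0,0]]'
python3 -m jog '[[0,0.65,-1.25,0,0,0,0],[0,0.65,-1.25,0,0,0,0],[0,0.65,-1.25,0,0,0,0],[0,0.65,-1.25,0,0,0,0]]'
python3 - <<'E'
from h import *
o=bot.get_obs();im,d=bot.camera('wrist');cv2.imwrite('pics/w1.png',im[:,:,::-1])
print(o['ee_pos'],o['tcp_rot'])
for r in bot.regions_of('wrist','round_bar'):
    px=np.argwhere(r['pixels']);px=px[d[px[:,0],px[:,1]]>0];w=world('wrist',px,d,o)
    w=w[w[:,2]>.178];s=im[px[:,0],px[:,1]][world('wrist',px,d,o)[:,2]>.178].max(1)<75
    if len(w)>10:
        for q in (w,w[s]): 
            if len(q)<10: continue
            v=np.linalg.svd(q[:,:2]-q[:,:2].mean(0),full_matrices=False)[2][0];t=(q[:,:2]-q[:,:2].mean(0))@v
            print(r['conf'],len(q),np.median(q,0).round(4),(q[:,:2].mean(0)+v*(t.max()+t.min())/2).round(4),np.ptp(t),np.degrees(np.arctan2(*v[::-1])))
E
```

```text
time: 2.2
ee_pos: [0.5779, -0.1666, 0.2712]
tcp_rot: [-90.0, -0.0, -19.9]
wrist_force: [0.2, 0.3, 0.7]
opening: 0.085
time: 2.6
ee_pos: [0.5933, -0.1949, 0.2716]
tcp_rot: [-90.0, -0.0, -19.8]
wrist_force: [-0.2, 0.4, 0.3]
opening: 0.0854
[ 0.59326742 -0.19489455  0.27160483] [-8.99903868e+01 -7.74276715e-03 -1.98285408e+01]
0.81 426 [ 0.3572 -0.2165  0.1826] [ 0.3589 -0.212 ] 0.05920574342480829 -115.8323879583402
0.81 252 [ 0.3536 -0.2239  0.1828] [ 0.3588 -0.2141] 0.05576678771582339 -118.9206613054034
```

View pics/w1.png

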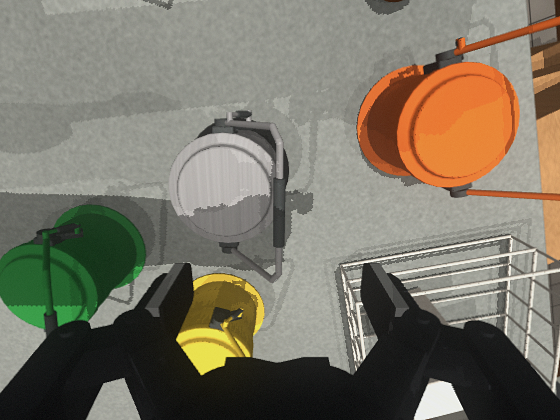

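The wrist view shows the steel canister at (225,187) with its sleeve at column 279, rows 180-247. That is midway between the fingers (columns 190 and 365). The network picked the green canister's bar instead, so I'll measure the steel one here by depth.

```bash
python3 - <<'E'
from h import *
o=bot.get_obs();im,d=bot.camera('wrist')
rr,cc=np.mgrid[165:265,262:296];px=np.c_[rr.ravel(),cc.ravel()];px=px[d[px[:,0],px[:,1]]>0];w=world('wrist',px,d,o)
k=(w[:,2]>.165)&(im[px[:,0],px[:,1]].max(1)<85);q=w[k]
v=np.linalg.svd(q[:,:2]-q[:,:2].mean(0),full_matrices=False)[2][0];t=(q[:,:2]-q[:,:2].mean(0))@v
print(len(q),np.median(q,0).round(4),(q[:,:2].mean(0)+v*(t.max()+t.min())/2).round(4),np.ptp(t),np.degrees(np.arctan2(*v[::-1])),q[:,2].max())
E
```

```text
801 [ 0.5942 -0.1964  0.1839] [ 0.5939 -0.1973] 0.060196955547653 -109.90105457996594 0.1865029352097871
```

```bash
python3 -m jog '[[0,0,-0.05,-1.2,0,0,0],[0,0,-0.1,-2.4,0,0,0],[0,0,-0.1,-3.6,0,0,0],[0,0,-0.1,-4.4,0,0,0],[0.3,0,-0.1,-4.4,0,0,0]]' 40
python3 -m jog '[[1,0,0,0,0,0,0],[1,0,0,0,0,0,0],[1,0,0,0,0,0,0],[1,0,0,0,0,0,0],[1,0,0,0,0,0,0]]' 40
python3 -m jog '[[1,0,0,0,0,0,0],[1,0,0,0,0,0,0],[1,0,0,0,0,0,0]]'
```

```text
time: 3.25
ee_pos: [0.5921, -0.1969, 0.1586]
tcp_rot: [-90.0, 0.2, -19.8]
wrist_force: [-0.4, -0.1, -0.6]
opening: 0.0733
time: 3.75
ee_pos: [0.5941, -0.1983, 0.1622]
tcp_rot: [-90.0, -0.1, -19.9]
wrist_force: [1.6, -0.8, 3.0]
opening: 0.0086
time: 4.05
ee_pos: [0.5941, -0.1983, 0.1621]
tcp_rot: [-90.0, -0.1, -19.9]
wrist_force: [4.1, -1.1, 5.7]
opening: 0.0085
```

```bash
python3 -m jog '[[1,-0.46,0.17,0.29,0,0,0],[1,-0.95,0.35,0.52,0,0,0],[1,-1.47,0.53,0.66,0,0,0],[1,-2.11,0.77,0.72,0,0,0],[1,-2.71,0.98,0.66,0,0,0]]'
```

```text
time: 4.55
ee_pos: [0.5267, -0.1734, 0.1792]
tcp_rot: [-89.9, -0.2, -19.8]
wrist_force: [7.9, 2.3, 1.4]
opening: 0.0083
```

```bash
python3 -m jog '[[1,-0.52,0.19,-0.14,0,0,0],[1,-1.01,0.37,-0.36,0,0,0],[1,-1.47,0.54,-0.65,0,0,0],[1,-1.88,0.69,-1.02,0,0,0],[1,-2.24,0.81,-1.44,0,0,0]]'
```

```text
time: 5.05
ee_pos: [0.4699, -0.1529, 0.1419]
tcp_rot: [-89.9, -0.1, -19.8]
wrist_force: [4.9, 1.2, 0.6]
opening: 0.0084
```

```bash
python3 -m jog '[[1,-0.29,0.11,-0.48,0,0,0],[1,-0.51,0.19,-1.0,0,0,0],[1,-0.64,0.23,-1.43,0,0,0],[1,-0.70,0.25,-1.77,0,0,0],[1,-0.71,0.26,-1.93,0,0,0]]'
python3 -m jog '[[1,0,0,0,0,0,0],[1,0,0,0,0,0,0]]'
```

```text
time: 5.55
ee_pos: [0.4521, -0.1467, 0.0938]
tcp_rot: [-90.0, -0.0, -19.9]
wrist_force: [-6.2, 4.4, 31.4]
opening: 0.0084
time: 5.75
ee_pos: [0.452, -0.1467, 0.0943]
tcp_rot: [-90.0, -0.0, -19.9]
wrist_force: [-0.7, 4.0, 8.6]
opening: 0.0083
```

```bash
python3 -m jog '[[0.76,0,0,0,0,0,0],[0.76,0,0,0,0,0,0],[0.76,0,0,0,0,0,0]]'
python3 -m jog '[[0.76,0,0,0.4,0,0,0],[0.76,0,0,1,0,0,0],[0.76,0,0,2,0,0,0],[0.76,0,0,4,0,0,0],[0.76,0,0,5.5,0,0,0]]'
python3 -m jog '[[0.76,-1,1.5,0,0,0,0],[0.76,-2,3,0,0,0,0],[0.76,-2,5,0,0,0,0],[0.76,-2,7,0,0,0,0],[0.76,-2,8,0,0,0,0]]'
python3 - <<'E'
from h import *
im,d=bot.camera('top');s,ds=bot.camera('scene')
rr,cc=np.mgrid[0:420,0:560];px=np.c_[rr.ravel(),cc.ravel()];px=px[d[px[:,0],px[:,1]]>0];w=world('top',px,d)
f=np.array([-.94,.342]);g=np.array([.342,.94]);r=w[:,:2]-[.541,-.178]
k=(r@f>.085)&(r@f<.11)&(abs(r@g)<.03)&(w[:,2]>.05);print('bar',k.sum(),np.median((r@f)[k]),np.percentile(w[k][:,2],[10,50,95]))
for c,dd in(('top',d),('scene',ds)):
  for l in('square_bar','jar_center','tin_center'):
    for e in bot.regions_of(c,l)[:1]:
        p=np.argwhere(e['pixels']);print(c,l,round(e['conf'],2),np.median(world(c,p,dd),0).round(3))
a=cv2.resize(im[130:290,200:440,::-1],(800,533));cv2.imwrite('pics/end.png',a)
cv2.imwrite('pics/end2.png',cv2.resize(s[150:350,120:400,::-1],(784,560)))
print(bot.get_obs()['wrist_force'],bot.get_obs()['time'])
E
```

```text
time: 6.05
ee_pos: [0.4517, -0.1469, 0.0931]
tcp_rot: [-90.0, 0.1, -19.9]
wrist_force: [-0.6, -1.0, -0.6]
opening: 0.0205
time: 6.55
ee_pos: [0.4519, -0.1469, 0.2348]
tcp_rot: [-90.0, -0.1, -19.9]
wrist_force: [1.3, -0.3, 0.1]
opening: 0.0207
time: 7.05
ee_pos: [0.4015, 0.0558, 0.2328]
tcp_rot: [-89.9, -0.1, -19.8]
wrist_force: [0.6, -0.9, -0.5]
opening: 0.0204
bar 104 0.09307850888007868 [0.11524338 0.11807237 0.12182226]
top square_bar 0.63 [0.598 0.139 0.183]
top jar_center 0.63 [ 0.789 -0.019  0.097]
top tin_center 0.91 [0.49  0.366 0.108]
scene square_bar 0.69 [0.592 0.126 0.181]
scene jar_center 0.96 [ 0.826 -0.025  0.085]
scene tin_center 0.83 [0.518 0.368 0.079]
[-0.02021206 -0.45654328 -0.14752698] 7.45
```

View pics/end.png

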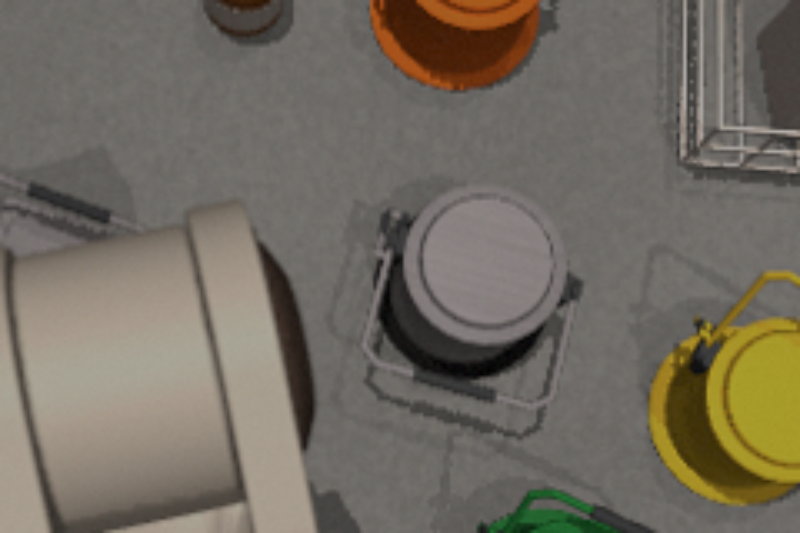

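View pics/end2.png

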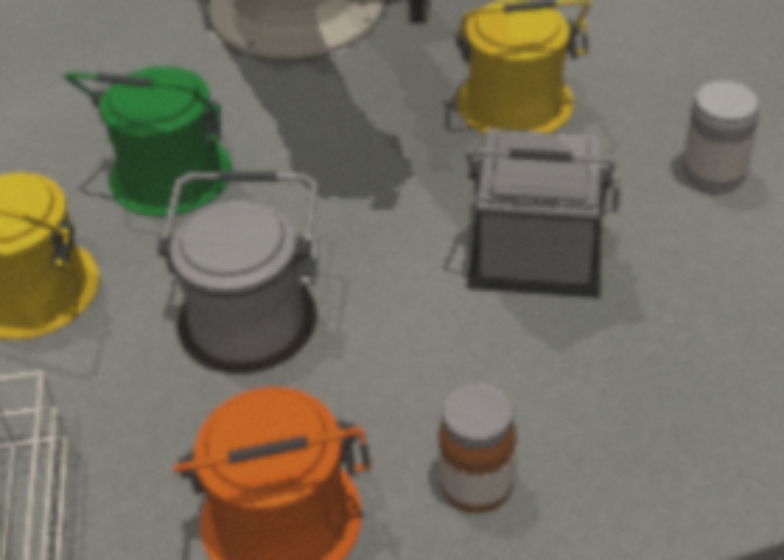

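Both views show the steel round bail lying at the front: sleeve at top crop (455,385), top of the bar at 118 mm, so its centre is at 113 mm. The square bail is still open, and the jar and tin are still standing in place.

```bash
python3 -c "
from workcell import bot
print(bot.job_done())"
```

```text
the job is handed in; nothing more can be done
None
```

The round steel canister is clamped. I pinched the bail's sleeve and swung it over the lid along its arc, past the dead centre and down to the stop. I then opened the gripper slightly, lifted clear and handed the job in at about 7.5 s.

**Last checks:**
- **Round bail:** the crossbar lies about 93 mm in front of the hinge axis, with its centre at about 113 mm. The closed position should be 94.5 mm and 113 mm.
- **Square bail:** it still looks open in the pictures, with the bar at 0.18 m height as before. The network's point on it shifted by 4 to 7 mm along x and up to 30 mm along y. I put that down to the arm hiding part of the bar in the top view.
- **Jar and tin:** both are standing where they were, to within 2 mm.
- **Forces:** the highest wrist reading printed was about 32 N, as the bail met its stop. It was about 0.5 N after I pulled away.

One reading disagreed along the way: in the wrist view the network marked the green look-alike's bar. I ignored that and measured the steel canister's bar from depth instead. It agreed with the top camera to about 1 mm.

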